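# Fit the return spring to the eyelet press

## Task

Fit the loose coil spring to the ram of the small eyelet press: first stand it up on the desk on the end that has the inward tang and let go, so that you can take it again from above by its plain end and turn it about its own axis. Thread it, tang end down, over the upright ram; where the tang snags on the ram's splines, press lightly and turn the spring a little until the tang drops into a groove, then bring it down until it sits fully home on the floor of its pocket and let go. Do not force it (keep every push below 25 N) and leave the other things on the desk where they are.

Things in the scene. Friction and masses are not known exactly. Their poses are not given: they have to be found in the camera images.
- spring_center (a point): Centre of a bare steel compression spring: 46 mm long, 27.2 mm outside and 20.8 mm inside diameter, 3.2 mm wire, 60 g, flat end turns (it can stand). Own x = its axis, pointing from the tang end (23 mm along -x) to the plain end (+x). Starts lying on the desk, centre 13.6 mm up, tang end roughly towards the robot. The plain half gives along the axis, 1 mm per 2.5 N, up to 12 mm.
- spring_foot (a point): Centre of the spring's flat tang end (23 mm from the spring's centre along its own -x); axes as the spring's. Here the wire ends in a straight tang turned inward: 3.2 mm thick, in the plane of the end turn, on the own +y side, its tip 5.8 mm from the axis.
- press_seat (a point): Centre of the floor of a round spring pocket (34 mm inside, 45 outside, 26 deep, open at the top) on the head of a small dark cast eyelet press; 104 mm above the desk, z up, x from the press's front to its rear. The press (base 170x100 mm) is fixed to the desk. Its lever is swung back: lugs 73 mm or more behind the ram axis and up to 50 mm above this point, handle behind them.
- ram_end (a point): Centre of the upper end of the upright steel ram in the pocket: 52 mm above the pocket floor, 26 mm above its rim. Ram 18 mm in diameter, 1.2 mm chamfer, with three lengthwise grooves a third of a turn apart, 5 mm wide, 4.5 deep, open at the top, down to the floor. Axes are the press's: the ram may stand at any turn, so where the grooves face is not given.
- ram_tip (a point): The tip of the ram's round core, 1 mm above the ram's end, on its axis. The ram is stiff in its bore and turns only when twisted with more than 0.12 N m. The spring's tang passes down only in a groove (within about 0.12 rad of its middle); elsewhere it rests on the ram's end, 52 mm above the pocket floor.
- film_can0: Bystander: film canister, dark, 34 mm across, 51 high; origin at the middle of its underside.
- film_can1: Bystander: film canister, dark, 34 mm across, 51 high; origin at the middle of its underside.
- ink_bottle: Bystander: square ink bottle with round cap, 46x46x52 mm; origin at the middle of its underside.
- pin_tin: Bystander: round flat tin, 64 mm across, 22 high; origin at the middle of its underside.
- binder_clip0: Bystander: fold-back paper clip, 32x28x37 mm; origin at the middle of its underside.
- eraser0: Bystander: eraser in a sleeve, 22x52x12 mm; origin at the middle of its underside.

How it is judged:
By the outcome, as a careful person would: the job done as asked, in the order asked, and still so for the second after the job is handed in, with the robot touching nothing.
It also fails if it takes over 72 s, if anything falls off the work surface, if the arm or the gripper's body presses on something with over 40 N, if the wrist force passes 120 N, or if a joint passes its speed limit or range.

## Robot

A 7-joint arm with a two-finger parallel gripper is mounted at the origin on a cart in front of the work surface, level with it; the furniture and walls round the work are solid. World frame = base frame: x ahead of the robot, y to its left, z up, the work surface at z = 0. Lengths are in mm, angles in rad, forces in N, time in s.
With the tool pointing down it reaches from about 400 to 850 mm from the base axis. Payload 4.5 kg.
Tool frame: the origin (TCP) lies at the very end of the fingers, on their centre line; the grasp point (between the pads) lies 19 mm behind it (grip_point_offset is the distance from the TCP to the grasp point, in mm); z points along the fingers, y is the line along which they close (so a half turn about z gives the same grasp; the last joint's range is limited). The gripper opens to 85 mm and grips with 20 to 120 N. Pads are 22 mm wide; open, the fingers measure 114 mm over their backs; the gripper's body (76 mm by 85 mm) begins 54 mm behind the grasp point. The pads swing forward as they close: fully open they stand 13 mm farther back than shut.
Start: joints at [1.277, 0.689, -0.195, 1.565, 0.157, 0.902, -0.215], TCP at [201.255, -591.735, 231.317] pointing down, gripper open.
Joint ranges: [-3.01, 3.01], [-0.46, 2.08], [-1.47, 1.51], [0.13, 2.56], [-1, 4.14], [0.04, 2.09], [-2.66, 2.66]. Speed limits (rad/s): [2.57, 2.57, 3.14, 3.14, 3.14, 3.14, 3.14].

## Interface

Orientations are given as a unit quaternion [x, y, z, w].
In Python, from bench import * gives the robot as it stands.
- The arm moves only by the tool send_rows, never from a script. Its argument "rows" is text: rows parted by semicolons, each of 7 numbers parted by spaces: the shift along the world's x, y, z scaled (see below), then the turn, a rotation vector about the world's x, y, z scaled (see below), then the opening, from -1 (shut) to 1 (fully open). A call has 1 to 10 rows; each row shifts and turns the commanded pose from where the row before left it; what a row does not reach is not made up. The controller multiplies each number of a shift by 40 mm and each number of a turn by 5 degrees. A row lasts 1/8 s, in which the tool goes at most 62.5 mm and 10.7 degrees, less where a joint would pass 70% of its speed; a pose out of reach is approached as far as the arm can. A call with a number of a shift or a turn outside -1 to 1 is refused whole. A call with a gripper value outside its range is refused whole. The fingers move at their own pace and stop on an object; "force" is the grip in N (left out, the last holds). Time passes only in rows, so rows that do not move let the fingers close. It gives the time, the measured TCP pose, the force, the opening and the grip force at its end, in the units of the state.
- get_obs(): the state, without advancing time (a new reading comes with each control period).
- read_camera(name): name is "scene" or "top" or "wrist"; returns a dict with "img" (420x560x3 uint8, blue, green, red), "K" (3x3 intrinsics, pixels), "eye" and "orientation" of the camera in the world. Camera axes: x right, y up, looking along -z (the intrinsics and any distortion apply to the point x, -y, -z); pixel columns grow to the right and rows downward; lengths in mm; the calibration is good to about 2 mm. A picture is of the moment at which its call begins. There is no depth.
- finish_job(): hands the job in; it is judged then, once.
The state is a dict: "time": time; "q": joint angles; "dq": joint speeds; "effort": joint torques, N m; "tool_pos": TCP position; "eef_rot": TCP orientation; "ft_force": force on the tool from outside, world axes, zero at the start; "ft_torque": the same for the moment, N m; "finger_gap": finger opening in mm; "finger_force": force on a finger pad.
Only numpy, scipy, OpenCV 4.12 (cv2) and the standard library are available. Lean on these libraries where they do the work, as an engineer would, in place of code of your own. Each camera call takes 0.05 s, during which the arm holds its last target. There are 200 camera calls.

## Working session

There is one attempt and no reset: what is moved stays moved. The work goes in short steps, Python scripts to look and compute and a tool call to move; the robot and the scene stay as the last step left them, time stands still between calls to the robot, and variables do not carry over. Pictures are saved under pics/ and viewed, at most 10 in all, crops included, and the job is handed in when it is done.

Besides the shell and the picture viewer there is one more tool, called as a command line: name --argument value ..., lists and objects as JSON in quotes. send_rows: Moves the arm, as the interface text tells. Shifts and turns lie within -1 to 1; 1 stands for 40 mm of shift or 5 degrees of turn. Its arguments: {"type":"object","properties":{"rows":{"type":"string"},"force":{"type":"number"}},"required":["rows"]}

```bash
mkdir -p pics; ls; cat > h.py <<'E'
from bench import *
import numpy as np, cv2
from scipy.spatial.transform import Rotation as R
def save(n,f):
    c=read_camera(n); cv2.imwrite('pics/'+f,c['img']); return c
def ray(c,u,v):
    d=np.linalg.inv(np.array(c['K']))@np.array([u,v,1.]); d=np.array([d[0],-d[1],-d[2]])
    return np.array(c['eye']),R.from_quat(c['orientation']).apply(d)
def onz(c,u,v,z):
    e,d=ray(c,u,v); return e+d*(z-e[2])/d[2]
def proj(c,p):
    q=R.from_quat(c['orientation']).inv().apply(np.array(p)-np.array(c['eye']))
    x=np.array(c['K'])@np.array([q[0],-q[1],-q[2]]); return x[:2]/x[2]
E
python3 - <<'E'
from h import *
o=get_obs(); print(o)
for n in ('top','scene'):
    c=save(n,n+'1.png'); print(n,c['K'],c['eye'],R.from_quat(c['orientation']).as_matrix().round(3), [k for k in c])
E
```

```text
pics
{'time': 0.0, 'q': array([ 1.27678788,  0.68999503, -0.19451116,  1.56635305,  0.15728485,
        0.90247919, -0.21511261]), 'dq': array([-0.00222276,  0.00017478,  0.00097595,  0.00032573, -0.00259326,
       -0.00269409,  0.00166613]), 'effort': array([ 4.13780372e-04, -5.39602125e+01, -1.26698624e+00, -1.58541799e+01,
        8.97797087e-03,  9.39829537e-03, -2.39231035e-06]), 'tool_pos': array([ 200.97662108, -591.11977634,  230.4746643 ]), 'eef_rot': array([ 9.86592324e-01,  1.63201519e-01, -2.09708027e-04, -8.98269684e-04]), 'ft_force': array([-0.18295018,  0.05572637,  0.86463765]), 'ft_torque': array([ 0.01194558, -0.01384135, -0.04005525]), 'finger_force': 0.0, 'finger_gap': 85.22368438104984}
top [[457.46824687   0.         273.81891342]
 [  0.         457.46824687 208.15765458]
 [  0.           0.           1.        ]] [ 496.55696293 -230.12159579 1255.9868535 ] [[-0.028  0.997 -0.068]
 [-1.    -0.028  0.005]
 [ 0.003  0.068  0.998]] ['img', 'K', 'eye', 'orientation']
scene [[540.62377118   0.         284.64861105]
 [  0.         540.62377118 198.54335438]
 [  0.           0.           1.        ]] [126.48069378 410.03201132 906.00932244] [[-0.838  0.386 -0.386]
 [-0.546 -0.605  0.58 ]
 [-0.009  0.696  0.718]] ['img', 'K', 'eye', 'orientation']
```

View pics/top1.png

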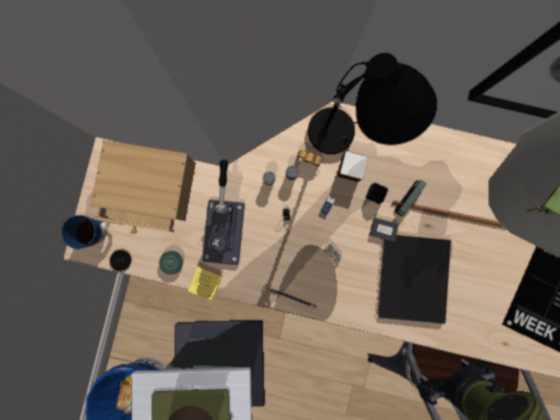

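View pics/scene1.png

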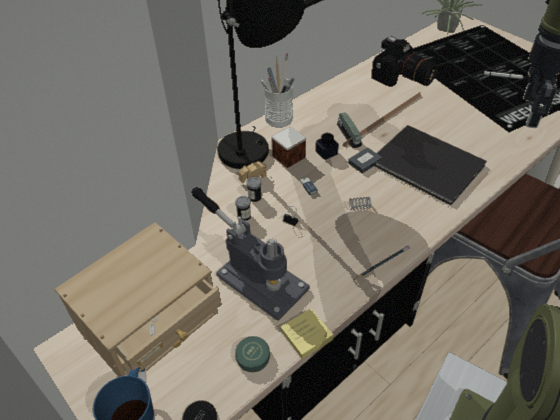

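The spring lies at top (332,253) / scene (360,203). The press head is at about top (217,240) and the ram at scene (270,245). Next I zoom in on both.

```bash
python3 - <<'E'
from h import *
t=cv2.imread('pics/top1.png'); s=cv2.imread('pics/scene1.png')
f=lambda i,u,v,h,k: cv2.resize(i[v-h:v+h,u-h:u+h],(k,k),interpolation=cv2.INTER_CUBIC)
a=np.hstack([f(t,332,253,20,400),f(s,360,203,20,400)]); b=np.hstack([f(t,222,232,38,400),f(s,265,255,50,400)])
cv2.imwrite('pics/z1.png',cv2.resize(np.vstack([a,b]),(600,600)))
c=read_camera('top'); 
print(onz(c,332,253,13.6),onz(c,217,243,130))
c=read_camera('scene'); print(onz(c,360,203,13.6),onz(c,270,245,156))
E
```

```text
[ 455.59258442 -389.96046867   13.6       ] [491.86122994 -93.75338637 130.        ]
[ 453.53352996 -391.44159104   13.6       ] [488.45343307 -85.04730889 156.        ]
```

View pics/z1.png

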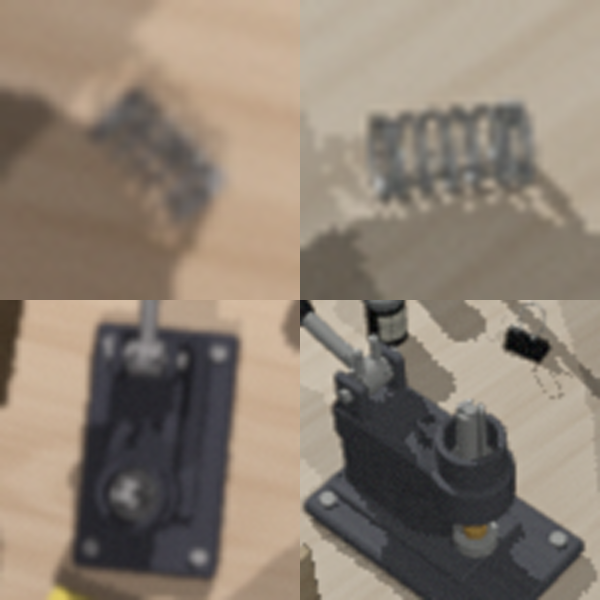

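send_rows --rows "0.79 0.63 -0.15 0 0 0.35 1;0.79 0.63 -0.15 0 0 0.35 1;0.79 0.63 -0.15 0 0 0.35 1;0.79 0.63 -0.15 0 0 0.35 1;0.79 0.63 -0.15 0 0 0.35 1;0.79 0.63 -0.15 0 0 0.35 1;0.79 0.63 -0.15 0 0 0.35 1;0.79 0.63 -0.15 0 0 0.35 1;0 0 0 0 0 0 1;0 0 0 0 0 0 1"

```text
time: 1.45
tool_pos: [453.3, -390.6, 183.1]
eef_rot: [0.959, 0.282, -0.001, 0.0]
ft_force: [-0.3, -0.2, 0.6]
finger_gap: 85.3
finger_force: 0.0
```

```bash
python3 - <<'E'
from h import *
o=get_obs(); print(o['time'],o['tool_pos'],R.from_quat(o['eef_rot']).as_matrix().round(3),o['q'].round(2))
c=save('wrist','w1.png'); print(c['K'],c['eye'],R.from_quat(c['orientation']).as_matrix().round(3)); print(proj(c,[454.5,-390.7,13.6]))
E
```

```text
1.45 [ 453.34747411 -390.61828798  183.13676429] [[ 0.841  0.541 -0.001]
 [ 0.541 -0.841 -0.   ]
 [-0.001 -0.    -1.   ]] [ 0.75  0.72 -0.21  1.7   0.2   0.75 -0.55]
[[324.03599305   0.         282.76608434]
 [  0.         324.03599305 212.23882249]
 [  0.           0.           1.        ]] [ 525.59135592 -344.30819921  325.39624426] [[ 0.54   0.795  0.276]
 [-0.841  0.51   0.178]
 [ 0.    -0.328  0.945]]
[283.33214805 189.91614094]
```

View pics/w1.png

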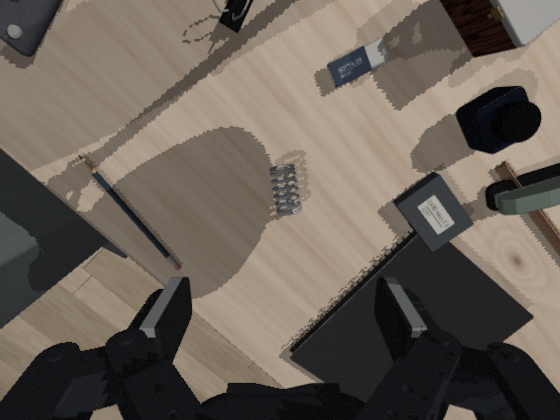

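The spring runs from (283,168) to (289,214) in the wrist view. I need the exact axis and which end has the tang, so I zoom in.

```bash
python3 - <<'E'
from h import *
i=cv2.imread('pics/w1.png')[155:225,250:320]; cv2.imwrite('pics/w1z.png',cv2.resize(i,(560,560),interpolation=cv2.INTER_CUBIC))
E
```

```text
(no output)
```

View pics/w1z.png

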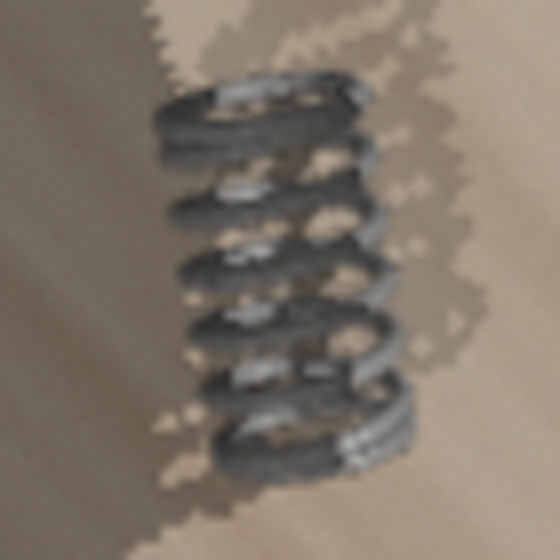

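```bash
python3 - <<'E'
from h import *
c=read_camera('wrist')
f=lambda x,y,z: onz(c,250+x/8,155+y/8,z)
a=f(262,112,13.6);b=f(313,435,13.6);print(a,b,(a+b)/2,np.linalg.norm(a-b),np.degrees(np.arctan2(*(a-b)[1::-1])))
t=read_camera('top')
img=t['img']
# ram: two rays
s=read_camera('scene')
def tri(c1,p1,c2,p2):
    (e1,d1),(e2,d2)=ray(c1,*p1),ray(c2,*p2)
    k=np.linalg.lstsq(np.c_[d1,-d2],e2-e1,rcond=None)[0]; x,y=e1+k[0]*d1,e2+k[1]*d2; return (x+y)/2,np.linalg.norm(x-y)
print(tri(t,(216.4,242.6),s,(271.7,241)), onz(s,271.7,241,156),onz(t,216.4,242.6,156))
print(tri(t,(332,253),s,(360,203)))
E
```

```text
[ 471.35896526 -379.58352788   13.6       ] [ 439.89787003 -407.42038105   13.6       ] [ 455.62841764 -393.50195447   13.6       ] 42.008224283694126 41.50247959485837
(array([492.52739264, -95.4995377 , 153.92070558]), np.float64(1.017017005958839)) [491.06926536 -94.34635643 156.        ] [492.96628911 -95.48413777 156.        ]
(array([ 454.49325784, -390.51151959,   13.8865216 ]), np.float64(2.5001212783965494))
```

send_rows --rows "0 -0.01 -0.43 0 0 0.85 1;0 -0.01 -0.43 0 0 0.85 1;0 -0.01 -0.43 -0.66 0.75 0 1;0 -0.01 -0.43 -0.66 0.75 0 1;0 -0.01 -0.43 -0.66 0.75 0 1;0 -0.01 -0.43 -0.66 0.75 0 1;0 0 -0.43 -0.66 0.75 0 1;0 0 -0.43 -0.66 0.75 0 1;0 0 0 0 0 0 1;0 0 0 0 0 0 1" --force 30

```text
time: 2.9
tool_pos: [453.3, -394.0, 46.7]
eef_rot: [0.904, 0.34, -0.242, 0.092]
ft_force: [-0.6, -0.2, 0.1]
finger_gap: 85.4
finger_force: 0.0
```

```bash
python3 - <<'E'
from h import *
o=get_obs(); print(o['time'],o['tool_pos'],R.from_quat(o['eef_rot']).as_matrix().round(3),o['q'].round(2))
c=save('wrist','w2.png'); print(proj(c,[455,-392,13.6]))
i=c['img'][130:330,180:380]; cv2.imwrite('pics/w2z.png',cv2.resize(i,(600,600),interpolation=cv2.INTER_CUBIC))
E
```

```text
2.9 [ 453.31082267 -393.95230771   46.70274314] [[ 0.652  0.659 -0.375]
 [ 0.57  -0.753 -0.33 ]
 [-0.499  0.002 -0.866]] [ 0.3   1.03  0.15  1.64  0.49  0.78 -0.86]
[281.69089635 225.41848424]
```

View pics/w2z.png

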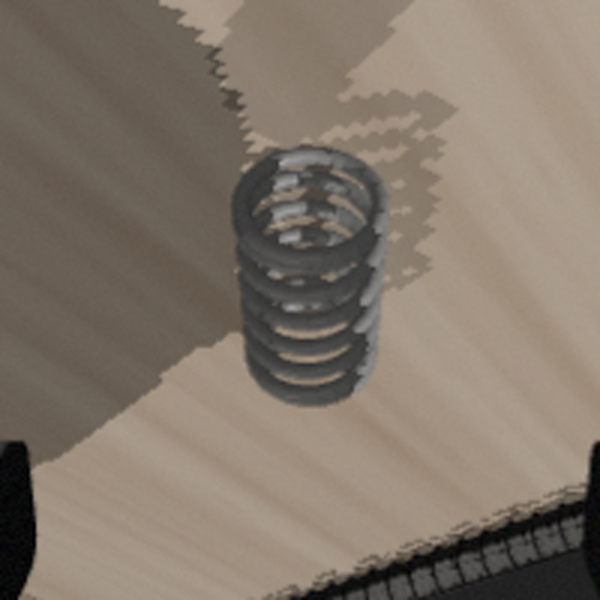

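The near open end shows no tang, so the far end is plain and the tang is nearest the robot. The spring lines up with the tool. Its centre is at about (283,227), and I predicted (282,225). I'll descend and grip.

send_rows --rows "0 0.01 -0.4 0 0 0 0.6;0 0 -0.4 0 0 0 0.3;0 0 -0.2 0 0 0 0.1;0 0 0 0 0 0 -0.1;0 0 0 0 0 0 -1;0 0 0 0 0 0 -1;0 0 0 0 0 0 -1;0 0 0 0 0 0 -1" --force 30

```text
time: 3.95
tool_pos: [454.2, -392.1, 5.9]
eef_rot: [0.904, 0.341, -0.242, 0.092]
ft_force: [0.7, -0.4, -0.1]
finger_gap: 25.0
finger_force: 29.3
```

send_rows --rows "0 0 0.3 0 0 0 -1;0 0 0.6 0 0 0 -1;0 0 0.6 0.66 -0.75 0 -1;0 0 0.3 0.66 -0.75 0 -1;0 0 0 0.66 -0.75 0 -1;0 0 0 0.66 -0.75 0 -1;0 0 0 0.66 -0.75 0 -1;0 0 0 0.66 -0.75 0 -1;0 0 0 0.66 -0.75 0 -1;0 0 0 0.66 -0.75 0 -1"

```text
time: 5.2
tool_pos: [453.5, -392.9, 78.7]
eef_rot: [0.932, 0.351, 0.082, -0.03]
ft_force: [0.6, -0.5, -1.0]
finger_gap: 25.2
finger_force: 29.3
```

send_rows --rows "0 0 0 0.66 -0.75 0 -1;0 0 0 0.66 -0.75 0 -1;0 0 0 0.66 -0.75 0 -1;0 0 0 0.66 -0.75 0 -1;0 0 0 0.66 -0.75 0 -1;0 0 0 0.66 -0.75 0 -1;0 0 0 0.66 -0.75 0 -1;0 0 0 0.66 -0.75 0 -1;0 0 0 0.66 -0.75 0 -1;0 0 0 0.66 -0.75 0 -1"

```text
time: 6.45
tool_pos: [452.9, -393.2, 77.2]
eef_rot: [0.811, 0.305, 0.467, -0.176]
ft_force: [-0.2, 0.2, -0.8]
finger_gap: 25.0
finger_force: 29.4
```

```bash
python3 - <<'E'
from h import *
o=get_obs(); print(o['time'],o['tool_pos'],R.from_quat(o['eef_rot']).as_matrix().round(3),o['q'].round(2),o['finger_gap'],o['ft_force'])
s=save('scene','s2.png');c=save('wrist','w3.png')
u,v=proj(s,o['tool_pos']).astype(int); print(u,v)
a=cv2.resize(s['img'][v-30:v+30,u-30:u+30],(400,400),interpolation=cv2.INTER_CUBIC)
cv2.imwrite('pics/z3.png',np.hstack([a,cv2.resize(c['img'][180:380,180:380],(400,400))]))
E
```

```text
6.45 [ 452.91410574 -393.19477019   77.16892739] [[ 0.377  0.66   0.65 ]
 [ 0.33  -0.751  0.571]
 [ 0.865 -0.001 -0.501]] [ 1.63  1.41 -1.06  1.62  0.07  0.7   0.19] 25.000993470638033 [-0.16923073  0.15641836 -0.76181179]
363 182
```

View pics/z3.png

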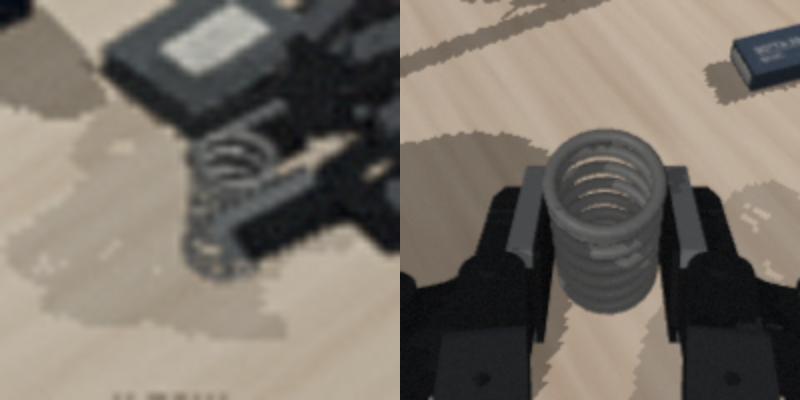

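The spring is held between the pads with its axis vertical, plain end up. I'll lower it and feel for contact.

send_rows --rows "0 0 -0.4 0 0 0 -1;0 0 -0.4 0 0 0 -1;0 0 -0.35 0 0 0 -1;0 0 -0.1 0 0 0 -1;0 0 0 0 0 0 -1;0 0 0 0 0 0 -1"

```text
time: 7.3
tool_pos: [454.4, -392.3, 28.4]
eef_rot: [0.811, 0.306, 0.468, -0.176]
ft_force: [0.0, -0.1, -0.8]
finger_gap: 25.4
finger_force: 29.4
```

send_rows --rows "0 0 -0.03 0 0 0 -1;0 0 -0.03 0 0 0 -1;0 0 0 0 0 0 -1"

```text
time: 7.68
tool_pos: [454.0, -392.2, 25.2]
eef_rot: [0.811, 0.305, 0.467, -0.177]
ft_force: [-0.3, -0.2, -0.8]
finger_gap: 25.3
finger_force: 29.4
```

send_rows --rows "0 0 -0.02 0 0 0 -1;0 0 -0.02 0 0 0 -1;0 0 0 0 0 0 -1"

```text
time: 8.05
tool_pos: [454.0, -392.1, 23.6]
eef_rot: [0.811, 0.305, 0.467, -0.177]
ft_force: [-0.2, 0.2, -1.4]
finger_gap: 25.2
finger_force: 29.4
```

send_rows --rows "0 0 -0.02 0 0 0 -1;0 0 0 0 0 0 -1"

```text
time: 8.3
tool_pos: [454.0, -392.1, 22.8]
eef_rot: [0.811, 0.305, 0.467, -0.177]
ft_force: [-0.3, -0.6, -0.8]
finger_gap: 24.9
finger_force: 29.4
```

send_rows --rows "0 0 -0.02 0 0 0 -1;0 0 0 0 0 0 -1"

```text
time: 8.55
tool_pos: [454.2, -392.1, 22.6]
eef_rot: [0.81, 0.305, 0.468, -0.177]
ft_force: [-0.4, -0.7, 2.1]
finger_gap: 25.1
finger_force: 29.5
```

send_rows --rows "0 0 -0.02 0 0 0 -1;0 0 0 0 0 0 -1"

```text
time: 8.8
tool_pos: [454.3, -392.1, 22.4]
eef_rot: [0.81, 0.305, 0.468, -0.177]
ft_force: [-3.1, -0.6, 5.4]
finger_gap: 24.8
finger_force: 29.8
```

Contact is made at 5 N. I'll release and back off along the tool axis.

send_rows --rows "0 0 0 0 0 0 -0.3;0 0 0 0 0 0 -0.2;0 0 0 0 0 0 0.1;0 0 0 0 0 0 0.3;0 0 0 0 0 0 0.3;-0.3 -0.27 0.23 0 0 0 0.3;-0.6 -0.53 0.46 0 0 0 0.3;-0.6 -0.53 0.46 0 0 0 0.3"

```text
time: 9.8
tool_pos: [392.7, -446.8, 68.3]
eef_rot: [0.811, 0.305, 0.467, -0.176]
ft_force: [0.8, 0.3, -0.1]
finger_gap: 55.3
finger_force: 0.0
```

```bash
python3 - <<'E'
from h import *
o=get_obs(); print(o['time'],o['tool_pos'],o['finger_gap'])
s=save('scene','s3.png');c=save('wrist','w4.png')
P=np.array([455,-392,23]);u,v=proj(s,P).astype(int); x,y=proj(c,P+[0,0,23]).astype(int); print(u,v,x,y)
a=cv2.resize(s['img'][v-30:v+30,u-30:u+30],(400,400),interpolation=cv2.INTER_CUBIC)
y=min(max(y,80),340);x=min(max(x,80),480)
cv2.imwrite('pics/z4.png',np.hstack([a,cv2.resize(c['img'][y-80:y+80,x-80:x+80],(400,400))]))
E
```

```text
9.8 [ 392.67341862 -446.82758106   68.31599958] 55.27589458728692
359 199 276 188
```

View pics/z4.png

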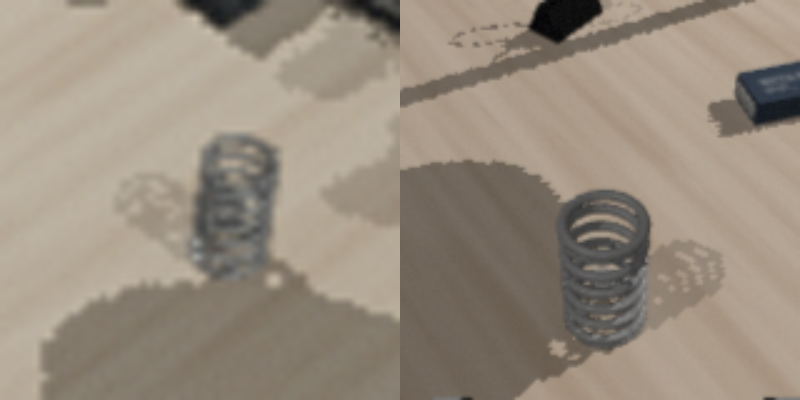

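```bash
python3 - <<'E'
from h import *
c=read_camera('wrist'); s=read_camera('scene')
print(onz(c,277.6,199,46),onz(s,365,192.5,46))
E
```

```text
[ 447.6870668  -399.17119568   46.        ] [ 447.30696892 -397.24127183   46.        ]
```

send_rows --rows "0 0 0.6 -0.66 0.75 0 0.3;0 0 0.6 -0.66 0.75 0 0.3;0.2 0.18 0 -0.66 0.75 0 0.3;0.2 0.18 0 -0.66 0.75 0 0.3;0.2 0.18 0 -0.66 0.75 0 0.3;0.2 0.18 0 -0.66 0.75 0 0.3;0.2 0.18 0 -0.66 0.75 0 0.3;0.2 0.18 0 -0.66 0.75 0 0.3;0.2 0.18 0 -0.66 0.75 0 0.3;0.15 0.1 0 -0.66 0.75 0 0.3"

```text
time: 11.25
tool_pos: [456.3, -388.7, 115.1]
eef_rot: [0.932, 0.352, 0.08, -0.031]
ft_force: [0.6, 0.3, -0.8]
finger_gap: 55.6
finger_force: 0.0
```

send_rows --rows "0 0 0 -0.66 0.75 0 0.3;0 0 0 -0.66 0.75 0 0.3;0 0 0 0 0 0 0.3;0 0 0 0 0 0 0.3"

```text
time: 11.75
tool_pos: [455.0, -390.8, 114.7]
eef_rot: [0.936, 0.352, -0.0, -0.001]
ft_force: [-0.3, -0.3, 0.2]
finger_gap: 55.4
finger_force: 0.0
```

```bash
python3 - <<'E'
from h import *
o=get_obs(); print(o['time'],o['tool_pos'],R.from_quat(o['eef_rot']).as_matrix().round(3),o['q'].round(2),o['finger_gap'])
c=save('wrist','w5.png')
x,y=proj(c,[455,-392,46]).astype(int); print(x,y)
y=min(max(y,70),350)
cv2.imwrite('pics/z5.png',cv2.resize(c['img'][y-70:y+70,x-70:x+70],(560,560),interpolation=cv2.INTER_CUBIC))
E
```

```text
11.75 [ 455.02566141 -390.78502557  114.74911712] [[ 0.752  0.66  -0.001]
 [ 0.66  -0.752  0.001]
 [ 0.    -0.002 -1.   ]] [ 0.81  0.82 -0.31  1.74  0.38  0.64 -0.57] 55.37249402808107
283 230
```

View pics/z5.png

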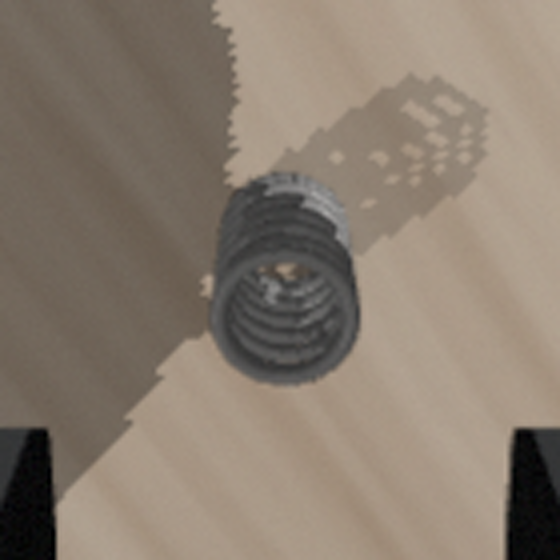

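```bash
python3 - <<'E'
from h import *
c=read_camera('wrist'); p=onz(c,284.5,238.75,44.4);print(p, p-get_obs()['tool_pos'])
E
```

```text
[ 449.39788192 -397.88954574   44.4       ] [ -5.10287583  -6.06544605 -70.43332795]
```

send_rows --rows "-0.15 -0.17 0 0 0 0 0.3;0 0 -0.5 0 0 0 0.2;0 0 -0.6 0 0 0 0.1;0 0 -0.6 0 0 0 0;0 0 -0.42 0 0 0 -0.1;0 0 0 0 0 0 -0.2;0 0 0 0 0 0 -0.3;0 0 0 0 0 0 -1;0 0 0 0 0 0 -1;0 0 0 0 0 0 -1" --force 30

```text
time: 13.1
tool_pos: [450.4, -398.1, 31.0]
eef_rot: [0.936, 0.352, 0.0, 0.001]
ft_force: [0.4, -0.9, -0.0]
finger_gap: 25.0
finger_force: 29.4
```

send_rows --rows "0 0 0.5 0 0 0 -1;0 0 1 0 0 0 -1;0 0 1 0 0 0 -1;0 0 1 0 0 0 -1;0 0 1 0 0 0 -1;0 0.5 0.4 0 0 0 -1;0.1 0.9 0 0 0 0 -1;0.15 0.9 0 0 0 0 -1;0.15 0.9 0 0 0 0 -1;0.15 0.9 0 0 0 0 -1"

```text
time: 14.35
tool_pos: [471.1, -230.7, 226.3]
eef_rot: [0.936, 0.353, -0.001, -0.001]
ft_force: [0.5, 0.0, 0.0]
finger_gap: 24.9
finger_force: 29.6
```

send_rows --rows "0.15 0.9 0 0 0 0 -1;0.15 0.9 0 0 0 0 -1;0.15 0.9 0 0 0 0 -1;0 0.4 0 0 0 0 -1;0 0.2 0 0 0 0 -1;0 0 0 0 0 0 -1;0 0 0 0 0 0 -1"

```text
time: 15.22
tool_pos: [489.7, -103.3, 226.4]
eef_rot: [0.936, 0.351, -0.0, 0.0]
ft_force: [0.8, -0.4, -0.5]
finger_gap: 25.4
finger_force: 29.6
```

```bash
python3 - <<'E'
from h import *
o=get_obs(); print(o['time'],o['tool_pos'],R.from_quat(o['eef_rot']).as_matrix().round(3),o['q'].round(2),o['finger_gap'],o['ft_force'])
c=save('wrist','w6.png');s=save('scene','s6.png')
x,y=proj(c,[492,-95,156]).astype(int); u,v=proj(s,[492,-95,175]).astype(int);print(x,y,u,v)
y=min(max(y,100),320)
cv2.imwrite('pics/z6.png',np.hstack([cv2.resize(c['img'][y-100:y+100,x-100:x+100],(400,400),interpolation=cv2.INTER_CUBIC),cv2.resize(s['img'][v-40:v+40,u-40:u+40],(400,400),interpolation=cv2.INTER_CUBIC)]))
E
```

```text
15.225 [ 489.71565566 -103.27853294  226.39644214] [[ 0.753  0.658 -0.   ]
 [ 0.658 -0.753 -0.001]
 [-0.001  0.    -1.   ]] [ 0.34  0.55 -0.35  1.93  0.28  0.71 -1.03] 25.430728715823406 [ 0.79308102 -0.35536473 -0.51039038]
275 218 271 233
```

View pics/z6.png

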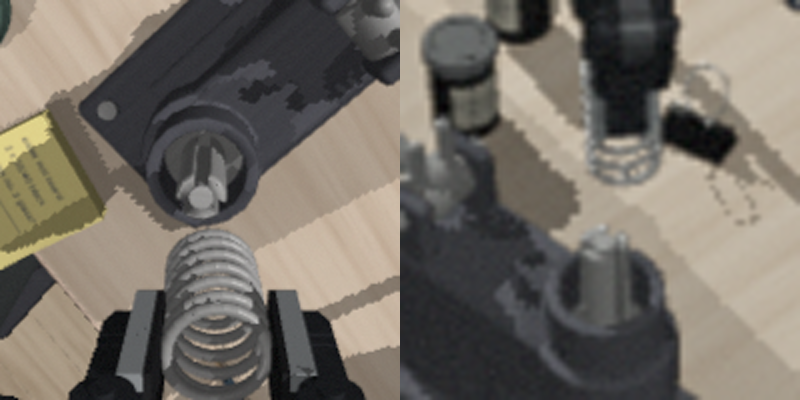

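```bash
python3 - <<'E'
from h import *
c=read_camera('wrist');s=read_camera('scene');o=get_obs();t=o['tool_pos'];M=R.from_quat(o['eef_rot']).as_matrix()
z=lambda p:(proj(c,p)-[175,118])*2
zs=lambda p:(proj(s,p)-[231,193])*5+[400,0]
print('ram w',onz(c,276.5,216.5,157),'s',onz(s,271.8,240.6,157))
for h in (-31,15):
  b=t+[0,0,h]
  for d in ([0,0],[13.6,0],[0,13.6],[0,-13.6],[-13.6,0]):
    q=b+M[:,0]*d[0]+M[:,1]*d[1]; print(h,d,z(q).round(),zs(q).round())
E
```

```text
ram w [494.04245774 -93.9909491  157.        ] s [490.9522008  -94.54154247 157.        ]
-31 [0, 0] [214. 269.] [616. 154.]
-31 [13.6, 0] [214. 226.] [578. 158.]
-31 [0, 13.6] [260. 269.] [611. 126.]
-31 [0, -13.6] [168. 269.] [621. 183.]
-31 [-13.6, 0] [214. 310.] [655. 150.]
15 [0, 0] [213. 359.] [613.  64.]
15 [13.6, 0] [213. 306.] [573.  68.]
15 [0, 13.6] [273. 358.] [608.  35.]
15 [0, -13.6] [154. 359.] [618.  93.]
15 [-13.6, 0] [213. 408.] [653.  60.]
```

Wrist view: the ram tip is at px (276.5,216.5), about (494,-94). The spring foot hangs roughly 1.5 mm from the TCP axis, nearer the robot, and the pocket rim and grooves are visible. I'll check this against the rim and with numeric blobs.

```bash
python3 - <<'E'
from h import *
c=read_camera('wrist');s=read_camera('scene')
print('rim w',onz(c,276,204.5,130),'s',onz(s,272,253,130))
g=cv2.cvtColor(c['img'],cv2.COLOR_BGR2GRAY)
print(g[206:228:1,264:292])
E
```

```text
rim w [493.64710913 -92.80787148 130.        ] s [487.40255907 -88.65208956 130.        ]
[[ 75  67  62  60  59  67  83 104 125  86  58  58  58  58  59  60 104 117
  118 119 117 119 122 122  98  76  74  72]
 [ 71  67  63  64  72  89 112 130 140  93  61  62  61  59  60  59 132 143
  137 131 125 122 122 121 102  78  72  75]
 [ 68  66  67  78  93 118 136 149 141  90  60  59  61  59  58  57 129 151
  156 149 137 126 123 122 102  79  73  71]
 [ 63  65  78 103 118 148 150 146 133  88  64  70  71  62  59  56 121 141
  156 163 153 140 128 123 102  81  71  52]
 [ 53  71  90 135 151 147 140 137 120  82  72  87  98  82  64  55 108 133
  147 161 165 163 139 117  98  74  51  37]
 [ 61  83 107 140 142 137 130 128 112  80  83 101 113 115  91  84 108 125
  141 153 169 181 157 115  90  55  31  29]
 [ 69  90 133 136 132 128 124 114 108 106 133 144 152 145 133 129 115 120
  132 149 155 174 166 140  98  50  30  31]
 [ 71  97 130 129 122 119 115 100 123 148 157 157 157 158 160 158 134 118
  128 145 155 160 164 148 113  59  27  31]
 [ 80 118 114 110 111 109 100 120 145 153 154 154 156 155 156 158 157 132

[... 864 characters left out ...]
 36  30  46  60  59  61  61  63  87 128 138 144 144 144 144 131 111 106
  112 114  85  48  33  28  37  52  63  67]
 [ 53  47  40  60  60  60  63  75  82  97 108 124 128 129 128 119 116 113
  111 113  85  51  32  44  53  63  64  68]
 [ 76  66  60  66  66  64  72  80  90  97 109 115 124 127 129 134 138 130
  121 118  92  56  51  58  66  65  67  66]
 [ 80  80  84  77  71  82  87  94  98 103 113 122 133 138 139 143 144 146
  143 125  95  73  68  67  66  64  65  66]
 [ 74  78  78  80  78 101 115 110 109 109 121 130 140 146 150 147 145 139
  115  87  72  68  67  65  64  64  63  66]
 [ 73  74  75  78  79  79  79  82  97 107 122 130 135 142 139 120 100  84
   68  68  68  66  66  63  67  64  76  94]]
```

send_rows --rows "0.11 0.24 0 0 0 0 -1;0 0 -0.4 0 0 0 -1;0 0 -0.3 0 0 0 -1;0 0 0 0 0 0 -1;0 0 0 0 0 0 -1"

```text
time: 16.15
tool_pos: [494.7, -92.0, 198.7]
eef_rot: [0.936, 0.353, 0.0, 0.0]
ft_force: [0.8, 0.2, -0.8]
finger_gap: 25.2
finger_force: 29.6
```

send_rows --rows "0 0 -0.1 0 0 0 -1;0 0 -0.1 0 0 0 -1;0 0 -0.05 0 0 0 -1;0 0 0 0 0 0 -1;0 0 0 0 0 0 -1"

```text
time: 16.77
tool_pos: [494.5, -92.1, 188.6]
eef_rot: [0.936, 0.353, 0.0, 0.0]
ft_force: [-0.1, 0.2, -0.8]
finger_gap: 25.0
finger_force: 29.6
```

send_rows --rows "0 0 -0.04 0 0 0 -1;0 0 0 0 0 0 -1"

```text
time: 17.02
tool_pos: [494.4, -92.2, 186.8]
eef_rot: [0.936, 0.352, -0.0, 0.0]
ft_force: [-0.7, 0.6, -0.9]
finger_gap: 24.9
finger_force: 29.6
```

send_rows --rows "0 0 -0.04 0 0 0 -1;0 0 0 0 0 0 -1"

```text
time: 17.27
tool_pos: [494.6, -92.1, 185.4]
eef_rot: [0.936, 0.353, 0.0, 0.0]
ft_force: [-0.5, 0.5, 1.4]
finger_gap: 24.9
finger_force: 29.8
```

send_rows --rows "0 0 -0.04 0 0 0 -1;0 0 0 0 0 0 -1;0 0 0 0 0 0 -1"

```text
time: 17.65
tool_pos: [494.7, -92.2, 183.9]
eef_rot: [0.936, 0.353, 0.0, 0.0]
ft_force: [-0.0, 0.1, 3.9]
finger_gap: 24.9
finger_force: 30.0
```

```bash
python3 - <<'E'
from h import *
o=get_obs(); print(o['tool_pos'],o['ft_force'].round(2),o['ft_torque'].round(3))
E
```

```text
[494.70152382 -92.16851404 183.92024701] [-0.01  0.13  3.91] [-0.015  0.051 -0.033]
```

send_rows --rows "0 0 -0.02 0 0 -0.8 -1;0 0 0 0 0 -0.8 -1;0 0 0 0 0 -0.8 -1;0 0 0 0 0 0 -1"

```text
time: 18.15
tool_pos: [493.7, -92.7, 182.5]
eef_rot: [0.967, 0.253, -0.001, 0.0]
ft_force: [0.2, -2.3, -1.8]
finger_gap: 25.4
finger_force: 29.5
```

send_rows --rows "0 0 0 0 0 -0.8 -1;0 0 0 0 0 -0.8 -1;0 0 0 0 0 -0.8 -1;0 0 0 0 0 0 -1"

```text
time: 18.65
tool_pos: [493.7, -92.9, 182.5]
eef_rot: [0.989, 0.151, -0.001, 0.0]
ft_force: [-1.3, -2.9, -1.6]
finger_gap: 25.3
finger_force: 29.5
```

send_rows --rows "0 0 0 0 0 -0.8 -1;0 0 0 0 0 -0.8 -1;0 0 0 0 0 -0.8 -1;0 0 0 0 0 0 -1"

```text
time: 19.15
tool_pos: [494.0, -93.1, 182.7]
eef_rot: [0.999, 0.047, -0.001, 0.001]
ft_force: [-0.9, -4.4, -1.8]
finger_gap: 24.9
finger_force: 29.5
```

send_rows --rows "-0.01 -0.03 0 0 0 0.6 -1;0 0 -0.06 0 0 0 -1;0 0 0 0 0 0 -1"

```text
time: 19.52
tool_pos: [494.1, -93.2, 180.6]
eef_rot: [0.997, 0.072, 0.0, -0.0]
ft_force: [-1.5, -2.2, 3.0]
finger_gap: 24.7
finger_force: 30.2
```

```bash
python3 - <<'E'
from h import *
o=get_obs(); print(o['tool_pos'],o['ft_force'].round(2),o['ft_torque'].round(3))
E
```

```text
[494.14271683 -93.21267011 180.64784983] [-1.49 -2.23  2.97] [-0.484  0.285 -0.066]
```

send_rows --rows "-0.02 -0.03 0 0 0 0.4 -1;0 0 0 0 0 0.4 -1;0 0 0 0 0 0 -1"

```text
time: 19.9
tool_pos: [493.7, -93.6, 180.6]
eef_rot: [0.994, 0.108, 0.0, -0.001]
ft_force: [-0.2, 2.6, 3.9]
finger_gap: 25.1
finger_force: 30.4
```

send_rows --rows "0 0 -0.05 0 0 0.4 -1;0 0 -0.05 0 0 0 -1;0 0 0 0 0 0 -1"

```text
time: 20.27
tool_pos: [494.0, -93.6, 177.1]
eef_rot: [0.992, 0.125, 0.001, -0.0]
ft_force: [-1.9, 1.9, 9.3]
finger_gap: 24.8
finger_force: 31.1
```

send_rows --rows "0 0 0.05 0 0 0.4 -1;0 0 0 0 0 0 -1"

```text
time: 20.52
tool_pos: [492.7, -94.2, 178.1]
eef_rot: [0.99, 0.142, -0.001, -0.0]
ft_force: [-1.7, 3.1, 0.3]
finger_gap: 24.9
finger_force: 30.3
```

```bash
python3 - <<'E'
from h import *
o=get_obs(); print(o['tool_pos'],o['ft_force'].round(2),o['ft_torque'].round(3))
s=read_camera('scene'); cv2.imwrite('pics/s7.png',s['img']); c=read_camera('wrist'); cv2.imwrite('pics/w7.png',c['img'])
for h in (-31,15): print(proj(s,o['tool_pos']+[0,0,h]),proj(c,o['tool_pos']+[0,0,h]))
E
```

```text
[492.73044711 -94.21498688 178.14844391] [-1.67  3.15  0.29] [0.554 0.184 0.006]
[271.02896987 243.79544232] [283.26445264 253.10392214]
[270.30390064 227.05669699] [283.33572862 298.04410037]
```

send_rows --rows "-0.01 0.02 -0.04 0 0 0.2 -1;0 0 -0.05 0 0 0 -1;0 0 0 0 0 0 -1"

```text
time: 21.0
tool_pos: [493.0, -93.7, 175.1]
eef_rot: [0.989, 0.15, 0.0, 0.0]
ft_force: [-2.4, 0.7, 6.1]
finger_gap: 25.1
finger_force: 30.8
```

send_rows --rows "0 0 -0.05 0 0 0.2 -1;0 0 -0.05 0 0 0.2 -1;0 0 0 0 0 0 -1"

```text
time: 21.38
tool_pos: [493.4, -93.5, 171.4]
eef_rot: [0.986, 0.168, 0.001, 0.0]
ft_force: [-0.8, 1.5, 8.2]
finger_gap: 25.0
finger_force: 31.0
```

send_rows --rows "-0.01 0.01 -0.03 0 0 0.4 -1;0 0 -0.04 0 0 -0.2 -1;0 0 -0.04 0 0 0.2 -1;0 0 0 0 0 0 -1"

```text
time: 21.88
tool_pos: [492.9, -93.5, 166.5]
eef_rot: [0.983, 0.185, 0.0, 0.0]
ft_force: [-0.2, 0.4, 2.9]
finger_gap: 25.2
finger_force: 30.4
```

```bash
python3 - <<'E'
from h import *
o=get_obs(); print(o['tool_pos'],o['ft_force'].round(2),o['ft_torque'].round(3))
E
```

```text
[492.89665485 -93.469837   166.53213082] [-0.21  0.43  2.85] [ 0.194 -0.042 -0.005]
```

send_rows --rows "0 0 -0.05 0 0 0 -1;0 0 -0.05 0 0 0 -1;0 0 -0.05 0 0 0 -1;0 0 -0.05 0 0 0 -1;0 0 0 0 0 0 -1"

```text
time: 22.5
tool_pos: [492.8, -93.6, 158.5]
eef_rot: [0.983, 0.184, 0.0, 0.0]
ft_force: [0.7, -0.2, 2.9]
finger_gap: 25.3
finger_force: 30.4
```

send_rows --rows "0 0 -0.05 0 0 0 -1;0 0 -0.05 0 0 0 -1;0 0 -0.05 0 0 0 -1;0 0 0 0 0 0 -1"

```text
time: 23.0
tool_pos: [492.8, -93.5, 152.5]
eef_rot: [0.983, 0.185, 0.0, 0.0]
ft_force: [0.8, 0.8, 3.1]
finger_gap: 25.2
finger_force: 30.4
```

Sliding freely in a groove now.

send_rows --rows "0 0 -0.05 0 0 0 -1;0 0 -0.05 0 0 0 -1;0 0 -0.05 0 0 0 -1;0 0 -0.05 0 0 0 -1;0 0 -0.05 0 0 0 -1;0 0 0 0 0 0 -1"

```text
time: 23.75
tool_pos: [492.8, -93.5, 142.4]
eef_rot: [0.983, 0.185, 0.0, 0.0]
ft_force: [0.9, 0.1, 3.8]
finger_gap: 24.9
finger_force: 30.2
```

send_rows --rows "0 0 -0.05 0 0 0 -1;0 0 -0.05 0 0 0 -1;0 0 0 0 0 0 -1"

```text
time: 24.12
tool_pos: [492.9, -93.4, 138.8]
eef_rot: [0.983, 0.185, 0.001, 0.0]
ft_force: [1.1, -0.2, 6.8]
finger_gap: 25.0
finger_force: 30.6
```

send_rows --rows "0 0 -0.04 0 0 0 -1;0 0 0 0 0 0 -1"

```text
time: 24.38
tool_pos: [492.7, -93.5, 136.9]
eef_rot: [0.983, 0.185, 0.0, 0.0]
ft_force: [0.6, 0.9, 4.3]
finger_gap: 25.5
finger_force: 30.3
```

send_rows --rows "0 0 -0.04 0 0 0 -1;0 0 0 0 0 0 -1"

```text
time: 24.62
tool_pos: [492.8, -93.4, 135.4]
eef_rot: [0.983, 0.185, 0.0, 0.0]
ft_force: [1.2, -0.2, 5.4]
finger_gap: 25.1
finger_force: 30.4
```

send_rows --rows "0 0 -0.03 0 0 0 -1;0 0 0 0 0 0 -1"

```text
time: 24.88
tool_pos: [492.7, -93.4, 134.2]
eef_rot: [0.983, 0.185, 0.0, 0.0]
ft_force: [1.0, 0.9, 5.3]
finger_gap: 24.9
finger_force: 30.4
```

send_rows --rows "0 0 -0.03 0 0 0 -1;0 0 0 0 0 0 -1"

```text
time: 25.12
tool_pos: [492.7, -93.4, 133.0]
eef_rot: [0.983, 0.185, 0.0, 0.0]
ft_force: [0.6, 0.5, 6.5]
finger_gap: 24.9
finger_force: 30.5
```

send_rows --rows "0 0 -0.03 0 0 0 -1;0 0 0 0 0 0 -1"

```text
time: 25.38
tool_pos: [492.8, -93.3, 132.0]
eef_rot: [0.983, 0.185, 0.0, 0.0]
ft_force: [0.2, 1.2, 8.2]
finger_gap: 24.8
finger_force: 30.6
```

send_rows --rows "0 0 -0.03 0 0 0 -1;0 0 0 0 0 0 -1"

```text
time: 25.62
tool_pos: [492.9, -93.3, 131.0]
eef_rot: [0.983, 0.185, 0.001, 0.0]
ft_force: [0.6, 1.0, 10.3]
finger_gap: 25.0
finger_force: 30.8
```

send_rows --rows "0 0 -0.02 0 0 0.3 -1;0 0 0 0 0 -0.3 -1;0 0 0 0 0 0 -1"

```text
time: 26.0
tool_pos: [493.0, -93.2, 130.4]
eef_rot: [0.983, 0.185, 0.001, 0.0]
ft_force: [-1.2, 1.7, 11.8]
finger_gap: 25.1
finger_force: 30.9
```

send_rows --rows "0 0 0.08 0 0 0 -1;0 0 0 0 0 0 -1;0 0 0 0 0 0 -0.3;0 0 0 0 0 0 -0.1;0 0 0 0 0 0 0.1;0 0 0 0 0 0 0.1;0 0 0.3 0 0 0 0.1;0 0 0.8 0 0 0 0.1;0 0 0.8 0 0 0 0.1;0 0 0.8 0 0 0 0.1"

```text
time: 27.25
tool_pos: [492.3, -93.3, 242.8]
eef_rot: [0.983, 0.185, 0.0, 0.0]
ft_force: [-0.2, -0.2, -0.7]
finger_gap: 47.1
finger_force: 0.0
```

```bash
python3 - <<'E'
from h import *
o=get_obs(); print(o['time'],o['tool_pos'],o['finger_gap'],o['ft_force'].round(2))
s=save('scene','s8.png');c=save('wrist','w8.png')
# expected pixels of spring top (z=150) , ram tip, rim
for p in ([492.5,-94,150],[492.5,-94,157],[492.5,-94,130]): print(proj(s,p).round(1),proj(c,p).round(1))
g=cv2.cvtColor(s['img'],cv2.COLOR_BGR2GRAY); print(g[232:262,256:290:1])
E
```

```text
27.25 [492.33026558 -93.34319178 242.76706853] 47.08672600793649 [-0.19 -0.25 -0.68]
[271.  242.9] [282.  219.3]
[270.9 240.4] [282.  222.5]
[271.3 249.9] [282.  211.2]
[[102 101  96 ... 181 179 181]
 [100  99  98 ... 180 181 181]
 [ 98  98  99 ... 182 182 182]
 ...
 [ 76  74  75 ... 152 161 159]
 [ 75  72  72 ... 153 161 159]
 [ 67  70  72 ... 152 159 159]]
```

```bash
python3 - <<'E'
from h import *
c=cv2.imread('pics/w8.png',0)
for r in range(184,250): print(r,''.join(" .:-=+*#%@"[min(9,int(v)//20)] for v in c[r,246:320]))
w=read_camera('wrist')
for z in (130,150,160):
  P=[proj(w,[492.5+13.6*np.cos(a),-94+13.6*np.sin(a),z]) for a in np.linspace(0,6.28,60)]; P=np.array(P); print(z,P.min(0).round(1),P.max(0).round(1))
E
```

```text
184 :::::::::::..:------:....:::::::::::::::::::::::--:---------------------::
185 ::::::::::..:------:...:.:::::::-----------::::---:::-----------------::::
186 ::::::::::..:-----:.....::::-------------------::--:::-----------------::-
187 ::::::::::.:----:......:::---------------------------:-:--------------::--
188 :::::::::..:---:......::--------------:-------------:-::-------------:::--
189 :::::::::.:----:....::------------:::::::::----------:::-------------:::--
190 :::::::::.:----....:-------------:-::::::::::---------:::-----------:::---
191 ::::::::.:----:...::--------------------::::::::-------::-----------::---:
192 :::::::::-----:..::------------------------:::::::------::---------::----:
193 :::::::::--:::...:---------=-----=------------:::::---------------:::---::
194 :::::::::-:::...:----------==--=++==++===------:::::------:-------:::---::
195 :::::::::-:::..:------------===*#########++=----::::::----::-----:::---::-
196 ::::::::::::..:----------====**#######%%%#%*=-----::::----::---:::::----:-
197 ::::::::::::.:---------==*++**#*+********#%#*+-----::::----:----:::--
[... 3509 characters left out ...]
############################################%%%%%%%
243 ====+++###########################################################%%%%%%%%
244 ====#%%###########################################################%%%%%%%%
245 ====#%###########################################################%%%%%%%%%
246 ===+###########################################################%%%%%%%%%%%
247 =++############################################################%%%%%%%%%%%
248 =#%###########################################################%%%%%%%%%%%%
249 +###########################################################%%%%%%%%%%%%%%
130 [265.8 196.2] [298.2 226.9]
150 [264.6 203.4] [299.5 236.1]
160 [264.  207.4] [300.2 241.2]
```

The ring is concentric with the ram, and its parallax puts the spring top at about 150 mm. That matches a spring sitting home (104 + 46). I'm handing in.

```bash
python3 -c "
from bench import *
print(finish_job())"
```

```text
the job is handed in; nothing more can be done
None
```

The spring was stood on its tang end, regripped by its plain end and threaded tang end down over the ram to the pocket floor; it was released at about 27 s, the highest vertical force read was about 12 N, and the job is handed in. While finding the groove I overturned it and probably turned the ram slightly. I had no picture views left at the end, so "home" rests on the force rise and an approximate height check (about 151 mm against 150), and I didn't recheck the bystanders.

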